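# Show the tankard's loose ball foot under the bench magnifier

### The arm

A 6-joint arm with a two-finger parallel gripper is mounted at the origin on a cart in front of the work surface, level with it; the furniture and walls round the work are solid. World frame = base frame: x ahead of the robot, y to its left, z up, the work surface at z = 0. Lengths are in m, angles in rad, forces in N, time in s.
With the tool pointing down it reaches from about 0.425 to 0.95 m from the base axis. Payload 14.7 kg.
Tool frame: the origin (TCP) lies on the mounting face of the last link; the fingertips stand 173 mm ahead of it and the grasp point (between the pads) lies 155 mm ahead of it (ctrl.tip_extent is the distance from the TCP to the fingertips, in m); z points along the fingers, y is the direction in which the jaws open and shut (so a half turn about z gives the same grasp; the last joint's range is limited). The gripper opens to 85 mm and grips with 20 to 120 N. Pads are 22 mm wide; open, the fingers measure 114 mm over their backs; the gripper's body (76 mm by 85 mm) begins 54 mm behind the grasp point. The pads swing forward as they close: fully open they stand 13 mm farther back than shut.
Start: joints at [1.166, 0.48, 1.596, -0, 1.065, -0.047], TCP at [0.228, 0.609, 0.405] pointing down, gripper open.
Joint ranges: [-2.75, 2.75], [-0.82, 2.05], [0.23, 2.67], [-1.56, 4.7], [0.09, 2.69], [-2.92, 2.92]. Speed limits (rad/s): [1.89, 1.89, 2.39, 3.01, 3.01, 3.01].

### API

Orientations are given as a unit quaternion [w, x, y, z].
In Python, from rig import status, camera, camera_params, ctrl gives the robot as it stands.
- The arm moves only by the tool step_arm, never from a script. Its argument "plan" is a list of rows, each an object with "delta_pos": the shift along the world's x, y, z normalised to -1 to 1, where 1 is 100 mm, a list of three; "delta_rot": the turn, a rotation vector about the world's x, y, z normalised to -1 to 1, where 1 is 0.5 rad, a list of three; "claw": the opening, from 0 (shut) to 1 (fully open). In form: [{"delta_pos": [x, y, z], "delta_rot": [wx, wy, wz], "claw": claw}, ...]. A call has 1 to 20 rows; each row shifts and turns the pose as measured when the row begins; what a row does not reach is not made up. A row lasts 1/10 s, in which the tool goes at most 50 mm and 8.59 degrees, less where a joint would pass 70% of its speed; a pose out of reach is approached as far as the arm can. A call with a number of a shift or a turn outside -1 to 1 is refused whole. A call with a gripper value outside its range is refused whole. The fingers move at their own pace and stop on an object; "grip_force" is the grip in N (left out, the last holds). Time passes only in rows, so rows that do not move let the fingers close. It gives the time, the measured TCP pose, the force and the opening at its end, in the units of the state.
- status.get_state(): the state, without advancing time (a new reading comes with each control period).
- camera(name): name is "scene" or "top" or "wrist"; returns the picture (420x560x3 uint8, red, green, blue); there is no depth.
- camera_params(name): a dict with "mtx" (3x3 intrinsics, pixels), "dist_coeffs" ([k1, k2, p1, p2, k3] as OpenCV has them; the pictures are not rectified), "world_from_camera" (4x4, takes a point from camera to world coordinates); the wrist camera has in their place "tool_from_camera" (4x4, takes a point from camera to tool coordinates, whose origin is the TCP and whose axes are the flange's). Camera axes: x right, y up, looking along -z (the intrinsics and any distortion apply to the point x, -y, -z); pixel columns grow to the right and rows downward; lengths in m; the calibration is good to about 2 mm. A picture is of the moment at which its call begins: read the wrist's pose just before it. camera_params takes no time and is no camera call.
- ctrl.close_job(): hands the job in, once; it reports no verdict.
The state is a dict: "clock": time; "joint_pos": joint angles; "joint_velocities": joint speeds; "joint_efforts": joint torques, N m; "tool_pos": TCP position; "ee_rot": TCP orientation; "contact_force": force on the tool from outside, world axes, zero at the start; "moment": the same for the moment, N m; "grip_width": finger opening in m.
Only numpy, scipy, OpenCV 4.12 (cv2) and the standard library are available. Lean on these libraries where they do the work, as an engineer would, in place of code of your own. Each camera call takes 0.05 s, during which the arm holds its last target.

### The job

The silver ball foot that came off the tankard lies loose in the pocket of the handled specimen tray and is to be looked at under the magnifier lamp. First, while the tray is still standing on the bench, set the lamp's dimmer lever to half (upright, at the green mark) and let go of it; then take the tray by its handle and carry it so that the ball never leaves its pocket, to centre the pocket under the magnifier glass about 12 cm below it. The job ends holding: finish while the gripper still holds the tray there by its handle, level and still and clear of the lamp, and leave the other things on the bench where they stand.

Things in the scene. Friction and masses are not known exactly. Their poses are not given: they have to be found in the camera images.
- tray: specimen tray, about 90 g: round steel pan 92 mm across and 12 mm high, with a black pocket ring in its middle and a long handle. Loose, stands on the bench. Origin: centre of the pan's underside; z up. The handle runs along the tray's own -x: a thin steel rod rises from the pan's rim, then a level black grip 98 mm long (x from -119 to -217 mm), 14 mm wide across y, 13 mm high (z from 27.5 to 40.5 mm). A thin rest leg stands under the handle at x = -104 mm
- tray_grip (a point): middle of the tray's black grip, 168 mm from the pan's centre along the tray's -x and 34 mm above its underside; axes as the tray's
- tray_pocket (a point): centre of the pocket's floor, 4 mm above the pan's underside; the black ring round it is 32 mm across inside and 39 mm outside and stands 3 mm above that floor; axes as the tray's (z is up when it is level)
- ball_foot: silver ball, 18 mm across, about 18 g, lying loose in the pocket of the tray; it can roll there. Origin: its centre. Tipping (from about 35 degrees) or jerking the tray rolls it over the ring
- lamp: white bench magnifier lamp, fixed: foot 190 mm (x) by 120 mm (y) and 18 mm high; a post (20 mm thick, top at 328 mm) stands on the foot at x = 66 mm; from it an arm at 290 to 320 mm height leads to the round lamp head. Origin: centre of the foot's underside; x points away from the robot, z up. At the front of the foot a black box, 60 mm wide, carries two black rounded cheeks (top at 72 mm) with the dimmer lever between them
- lens_glass (a point): centre of the underside of the magnifier glass, 255 mm above the bench, at (-30, -190) mm in the lamp's x and y. The head round it is 128 mm across, from 249 to 280 mm height
- lens_focus (a point): point straight below the centre of the glass, 120 mm under it (135 mm above the bench): here the pocket is to be held
- dimmer (a joint): dimmer lever: angle in rad; 0 is upright = half (green mark), -0.8 leans toward the robot = off, +0.8 leans away from it = full. It turns about the lamp's y axis and stays where it is left (stiff, about 1.5 N at the knob)
- dimmer_knob (a point): middle of the lever's red knob (round, 18 mm across, 32 mm long along the lever), 84 mm from the lever's axis; turns with the lever, its z runs along the lever
- dimmer_pivot (a point): the lever's axis of rotation (along the lamp's y), 42 mm above the bench; axes as the lamp's
- swab_jar: glass jar of cotton swabs, 111 mm across, 101 mm high, bystander; origin centre of its underside
- petri_dish: lidded petri dish 69 mm across, 17 mm high, bystander; origin centre of its underside
- steel_cup: small lidded metal cup, 37 mm across, 37 mm high, bystander; origin centre of its underside
- brush: brush with a pale wooden handle, 157 mm long, lying on the bench, bystander; origin at its middle

How it is judged:
On the way, in this order (a step that is already met when the one before it is completed fails the run):
1. dimmer lever set to half and let go, the tray still standing on the bench (value of joint dimmer between -0.12 and 0.12 rad and contact force between dimmer and the arm below 0.2 N and contact force between dimmer and the fingers below 0.2 N and height (world z) of tray below 0.008 m), for 0.3 s.
2. tray lifted clear of the bench by its handle with the ball in its pocket (height (world z) of tray_pocket above 0.04 m and contact force between the fingers and tray above 1 N and distance between ball_foot and tray_pocket below 0.017 m and distance between the grasp point and tray_grip below 0.09 m), for 0.2 s.
3. pocket under the glass at viewing distance, level and still (horizontal distance between tray_pocket and lens_focus below 0.025 m and z of tray_pocket in the frame of lens_focus between -0.025 and 0.025 m and angle between tray_pocket's own z axis and vertical below 0.12 rad and linear speed of tray below 0.03 m/s), for 0.5 s.
At the end, for the whole second after the job is handed in: Gripper alone holds the tray by its handle: pocket within 25 mm sideways of the point under the glass and 95 to 145 mm below the glass, level within 0.12 rad, still (under 0.03 m/s), ball resting in the pocket, lamp untouched, dimmer lever within 0.12 rad of upright (all of step 3 and contact force between the fingers and tray above 1 N and contact force between each of tray, the arm, the fingers and lamp below 0.2 N and distance between ball_foot and tray_pocket below 0.017 m and contact force between ball_foot and tray above 0.05 N and contact force between ball_foot and the fingers below 0.05 N and value of joint dimmer between -0.12 and 0.12 rad and distance between the grasp point and tray_grip below 0.09 m); the arm keeps its last pose, push and grip.
It fails at once if the ball has left its pocket (distance between ball_foot and tray_pocket above 0.02 m).
It fails at once if a bystander was pushed or knocked (distance of any of swab_jar, petri_dish, steel_cup, brush from where it was at the start of the episode above 0.02 m).
It fails at once if the lamp head was struck by the tray (contact force between tray and lamp above 5 N).
It also fails if it takes over 61 s, if anything falls off the work surface, if the arm or the gripper's body presses on something with over 40 N, if the wrist force passes 120 N, or if a joint passes its speed limit or range.

## Working session

There is one attempt and no reset: what is moved stays moved. The work goes in short steps, Python scripts to look and compute and a tool call to move; the robot and the scene stay as the last step left them, time stands still between calls to the robot, and variables do not carry over. Pictures are saved under pics/ and viewed, and the job is handed in when it is done.

Besides the shell and the picture viewer there is one more tool, called after "Emit:" as a command line: name --argument value ..., lists and objects as JSON in quotes. step_arm: Moves the arm, as the interface text tells. Its arguments: {"type":"object","properties":{"plan":{"type":"array","items":{"type":"object","properties":{"delta_pos":{"type":"array","items":{"type":"number"}},"delta_rot":{"type":"array","items":{"type":"number"}},"claw":{"type":"number"}}}},"grip_force":{"type":"number"}},"required":["plan"]}

```bash
ls; mkdir -p pics
python3 - <<'E'
from rig import status, camera, camera_params, ctrl
import cv2,json
print(status.get_state()); print(ctrl.tip_extent)
for n in ("scene","top","wrist"):
    im=camera(n); cv2.imwrite(f"pics/{n}0.png",im[:,:,::-1]); 
    p=camera_params(n)
    print(n,{k:(v.tolist() if hasattr(v,'tolist') else v) for k,v in p.items()})
E
```

```text
pics
{'clock': 0.0, 'joint_pos': array([ 1.16640385e+00,  4.80825228e-01,  1.59687109e+00,  9.23787064e-06,
        1.06512557e+00, -4.66117756e-02]), 'joint_velocities': array([ 0.00021843,  0.00012875, -0.0005848 , -0.00134849,  0.00016632,
       -0.00047375]), 'joint_efforts': array([ 6.66407621e-03, -9.50672507e+01, -4.30184913e+01,  4.56436865e-04,
        1.24322964e-02,  6.46370790e-05]), 'tool_pos': array([0.22753166, 0.60865332, 0.4040776 ]), 'ee_rot': array([-1.41363339e-04,  1.77939913e-01,  9.84041163e-01, -5.98154323e-04]), 'contact_force': array([0.46488888, 0.02162838, 0.46688563]), 'moment': array([-0.05868457, -0.05538229, -0.00875363]), 'grip_width': 0.0851325055372269}
0.1734
scene {'mtx': [[383.6426861726437, 0.0, 283.2862048469331], [0.0, 383.6426861726437, 205.77722661184552], [0.0, 0.0, 1.0]], 'dist_coeffs': [-0.1100281702151795, 0.0, 0.0, 0.0, 0.0], 'world_from_camera': [[-0.7774889728427298, 0.46321087276288503, -0.42537816641454823, 0.21983028934609633], [-0.628779279581816, -0.5594863772423523, 0.5400107510492734, 0.4128601086570999], [0.012145562009604986
[... 366 characters left out ...]
19807], [-0.9994505785917105, 0.031278025173578916, 0.010964766022868784, -0.011617521455267335], [0.013952518046975218, 0.09696344871830925, 0.9951901410548645, 1.158335011827143], [0.0, 0.0, 0.0, 1.0]]}
wrist {'mtx': [[324.5344561608899, 0.0, 285.2063374440923], [0.0, 324.5344561608899, 214.22376535871174], [0.0, 0.0, 1.0]], 'dist_coeffs': [-0.007105127450384472, 0.0, 0.0, 0.0, 0.0], 'tool_from_camera': [[-0.0002184735279104051, 0.9479378852939067, 0.31845520547453976, 0.08268443833150221], [0.9999999193655373, 9.979445548299273e-05, 0.00038898583872937025, -8.917235570982118e-05], [0.0003369543495483257, 0.3184552647791842, -0.9479378306598928, 0.03082948660461521], [0.0, 0.0, 0.0, 1.0]]}
```

View pics/scene0.png

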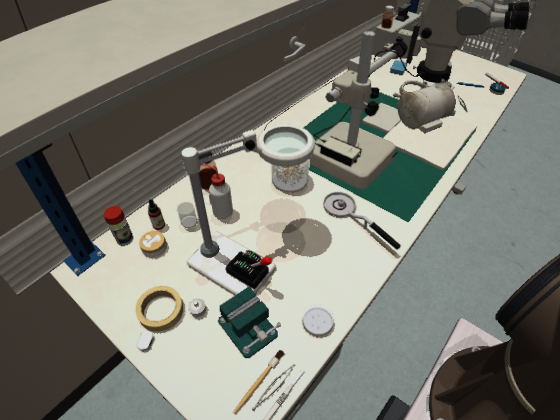

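View pics/top0.png

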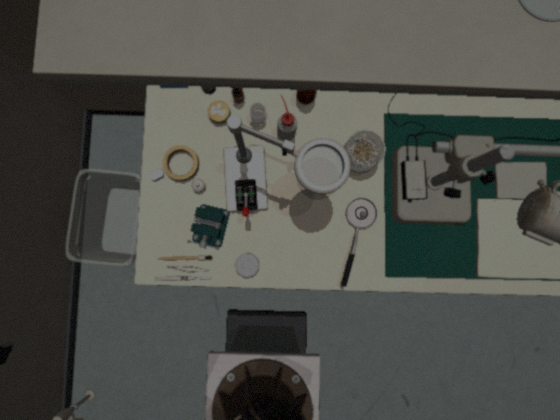

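View pics/wrist0.png

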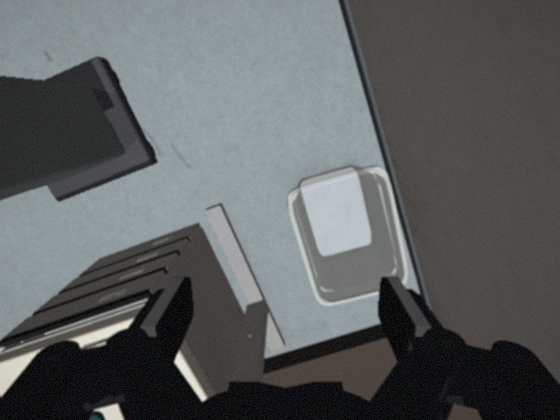

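The scene and top pictures show the lamp foot near (245,178), the red knob near (246,211), and the tray pan near (361,213) with its handle towards (347,280), all in the top image. I'll enlarge these areas.

Run:
```python
import cv2
t=cv2.imread('pics/top0.png'); s=cv2.imread('pics/scene0.png')
def c(im,x0,y0,x1,y1,k,n):
    cv2.imwrite(n,cv2.convertScaleAbs(cv2.resize(im[y0:y1,x0:x1],None,fx=k,fy=k,interpolation=cv2.INTER_CUBIC),alpha=1.5))
c(t,210,110,270,225,5,'pics/t1.png'); c(t,290,130,400,290,3.7,'pics/t2.png'); c(s,170,120,420,330,3.2-0.4,'pics/s1.png')
```

```text
(no output)
```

View pics/t1.png

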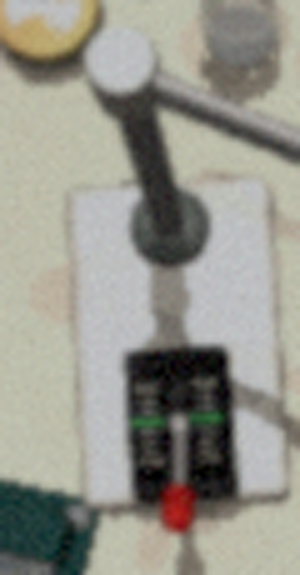

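View pics/t2.png

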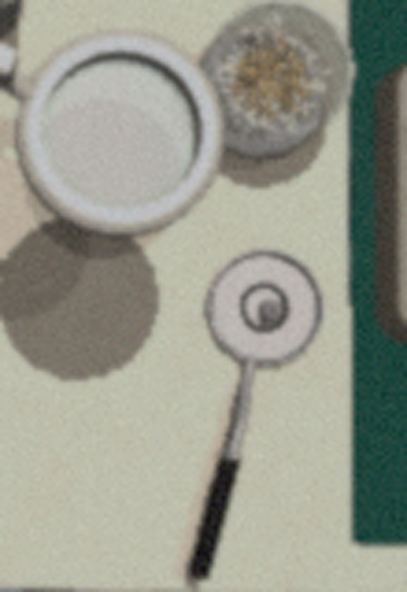

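View pics/s1.png

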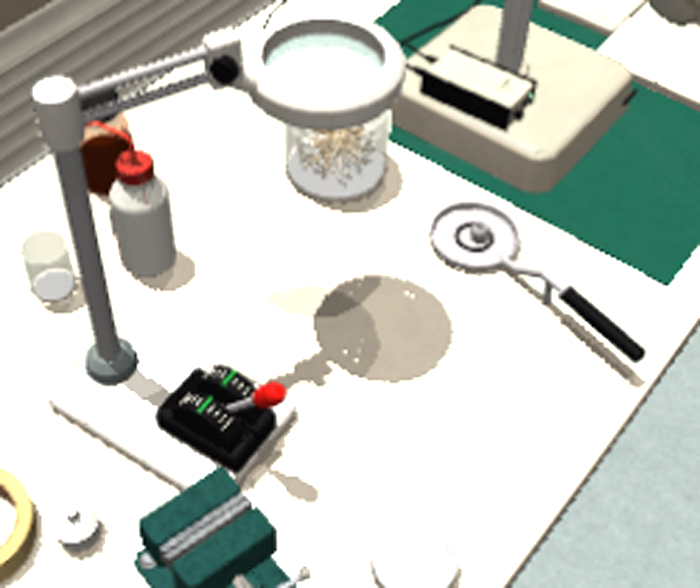

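```bash
cat > h.py <<'E'
import numpy as np, cv2
from rig import status,camera,camera_params,ctrl
from scipy.spatial.transform import Rotation as R
def Tcam(n,st=None):
    p=camera_params(n)
    if n!='wrist': return p,np.array(p['world_from_camera'])
    st=st or status.get_state(); q=st['ee_rot']; T=np.eye(4)
    T[:3,:3]=R.from_quat([q[1],q[2],q[3],q[0]]).as_matrix(); T[:3,3]=st['tool_pos']
    return p,T@np.array(p['tool_from_camera'])
def ray(n,uv,st=None):
    p,T=Tcam(n,st)
    x,y=cv2.undistortPoints(np.array([[uv]],float),np.array(p['mtx']),np.array(p['dist_coeffs']))[0,0]
    return T[:3,3],T[:3,:3]@np.array([x,-y,-1.])
def pz(n,uv,z,st=None):
    o,d=ray(n,uv,st); return (o+d*(z-o[2])/d[2]).round(4)
def proj(n,P,st=None):
    p,T=Tcam(n,st); c=np.linalg.inv(T)@np.append(P,1); 
    return cv2.projectPoints(np.array([[c[0],-c[1],-c[2]]]),np.zeros(3),np.zeros(3),np.array(p['mtx']),np.array(p['dist_coeffs']))[0].ravel().round(1)
def tri(obs):
    A=np.zeros((3,3));b=np.zeros(3)
    for n,uv in obs:
        o,d=ray(n,uv);d=d/np.linalg.norm(d);M=np.eye(3)-np.outer(d,d);A+=M;b+=M@o
    return np.linalg.solve(A,b).round(4)
E
python3 - <<'E'
from h import *
for uv in [(224,148.2),(263,146),(267.4,209),(227.6,211)]: print('foot',pz('top',uv,.018))
print('post',pz('top',(234,121),.328),'s',pz('scene',(170+57/2.8,120+95/2.8),.328))
print('lens',pz('top',(322.4,166),.275),'scene head',pz('scene',(170+326/2.8,120+68/2.8),.275))
print('pan',pz('top',(361.2,213.2),.011),pz('scene',(170+474/2.8,120+236/2.8),.011))
print('grip',pz('top',(352.7,254.3),.04),pz('top',(344,285.4),.04))
print('grips',pz('scene',(170+565/2.8,120+293/2.8),.04),pz('scene',(170+638/2.8,120+355/2.8),.034))
print('knob',tri([('top',(246,211.6)),('scene',(170+270/2.8,120+393/2.8))]))
E
```

```text
foot [0.7354 0.1346 0.018 ]
foot [0.7457 0.0212 0.018 ]
foot [0.5612 0.0023 0.018 ]
foot [0.5519 0.1163 0.018 ]
post [0.7169 0.0761 0.328 ] s [0.706  0.0813 0.328 ]
lens [ 0.6367 -0.1216  0.275 ] scene head [ 0.6273 -0.1116  0.275 ]
pan [ 0.5583 -0.2699  0.011 ] [ 0.5552 -0.2658  0.011 ]
grip [ 0.4391 -0.2407  0.04  ] [ 0.3525 -0.2175  0.04  ]
grips [ 0.4377 -0.2332  0.04  ] [ 0.3519 -0.2167  0.034 ]
knob [0.5435 0.0576 0.1057]
```

Run:
```python
from h import *
print('green', pz('top',(239.4,194.6),.072),pz('top',(251.4,193.4),.072))
print('greens', pz('scene',(170+207/2.8,120+404/2.8),.072),pz('scene',(170+232/2.8,120+377/2.8),.072))
print('knob t,s',pz('top',(246,211.6),.1005),pz('scene',(170+270/2.8,120+393/2.8),.1005))
print('jar',pz('top',(362,153),.1),pz('top',(363,158),.0))
```

```text
green [0.5931 0.0798 0.072 ] [0.5975 0.047  0.072 ]
greens [0.5911 0.08   0.072 ] [0.5935 0.0475 0.072 ]
knob t,s [0.5442 0.0581 0.1005] [0.5457 0.0548 0.1005]
jar [ 0.714  -0.2506  0.1   ] [ 0.7242 -0.2763  0.    ]
```

Emit:
step_arm --plan '[{"delta_pos": [0.1, -0.18, 0], "delta_rot": [0, 0, -0.14], "claw": 1}, {"delta_pos": [0.2, -0.35, 0], "delta_rot": [0, 0, -0.14], "claw": 0.7}, {"delta_pos": [0.2, -0.35, 0], "delta_rot": [0, 0, -0.14], "claw": 0.6}, {"delta_pos": [0.2, -0.35, 0], "delta_rot": [0, 0, -0.14], "claw": 0.6}, {"delta_pos": [0.2, -0.35, 0], "delta_rot": [0, 0, -0.14], "claw": 0.6}, {"delta_pos": [0.2, -0.35, 0], "delta_rot": [0, 0, -0.14], "claw": 0.6}, {"delta_pos": [0.2, -0.35, 0], "delta_rot": [0, 0, -0.14], "claw": 0.6}, {"delta_pos": [0.2, -0.35, 0], "delta_rot": [0, 0, -0.14], "claw": 0.6}, {"delta_pos": [0.2, -0.35, 0], "delta_rot": [0, 0, -0.14], "claw": 0.6}, {"delta_pos": [0.2, -0.35, 0], "delta_rot": [0, 0, -0.14], "claw": 0.6}, {"delta_pos": [0.2, -0.35, 0], "delta_rot": [0, 0, -0.14], "claw": 0.6}, {"delta_pos": [0.2, -0.35, 0], "delta_rot": [0, 0, -0.14], "claw": 0.6}, {"delta_pos": [0.2, -0.35, 0], "delta_rot": [0, 0, -0.14], "claw": 0.6}, {"delta_pos": [0.2, -0.35, 0], "delta_rot": [0, 0, -0.14], "claw": 0.6}, {"delta_pos": [0.1, -0.18, 0], "delta_rot": [0, 0, -0.14], "claw": 0.6}]'

```text
clock: 1.65
tool_pos: [0.5123, 0.0992, 0.4021]
ee_rot: [-0.001, 0.661, 0.751, -0.0]
contact_force: [0.5, 0.4, -0.6]
grip_width: 0.0512
```

Emit:
step_arm --plan '[{"delta_pos": [0.15, -0.2, 0], "delta_rot": [0, 0, -0.03], "claw": 0.6}, {"delta_pos": [0.15, -0.2, 0], "delta_rot": [0, 0, -0.03], "claw": 0.6}, {"delta_pos": [0, 0, 0], "delta_rot": [0, 0, 0], "claw": 0.6}]'

```text
clock: 1.95
tool_pos: [0.5443, 0.0544, 0.4017]
ee_rot: [-0.0, 0.675, 0.738, -0.001]
contact_force: [0.6, -0.2, -0.1]
grip_width: 0.0509
```

Run:
```python
from h import *
st=status.get_state(); print(st['tool_pos'],st['ee_rot'],st['joint_pos'])
im=camera('wrist'); cv2.imwrite('pics/w1.png',im[:,:,::-1])
print(proj('wrist',np.array([.545,.057,.103]),st),proj('wrist',np.array([.597,.063,.126]),st))
```

```text
[0.54433914 0.05443009 0.4017095 ] [-4.92113920e-04  6.74827544e-01  7.37975026e-01 -6.35284953e-04] [ 4.43194339e-02  3.40655136e-01  1.83631668e+00 -2.46770839e-04
  9.66215163e-01 -4.48738923e-02]
[287.7 202.7] [353.9 209.4]
```

View pics/w1.png

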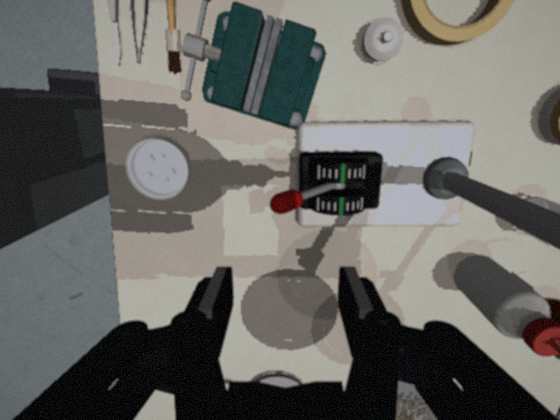

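Run:
```python
from h import *
for uv in [(343,172),(341.5,205)]: print('green',pz('wrist',uv,.072))
c=[pz('wrist',uv,.018) for uv in [(299,123),(472,122),(300,225)]]
print(c, (c[1]+c[2])/2)
print('knob',[pz('wrist',(287,201),z) for z in (.1,.105,.11)])
```

```text
green [0.5934 0.0832 0.072 ]
green [0.5966 0.0513 0.072 ]
[array([0.5504, 0.1208, 0.018 ]), array([0.7309, 0.1382, 0.018 ]), array([0.5633, 0.0074, 0.018 ])] [0.6471 0.0728 0.018 ]
knob [array([0.5432, 0.0586, 0.1   ]), array([0.5431, 0.0601, 0.105 ]), array([0.5429, 0.0615, 0.11  ])]
```

Emit:
step_arm --plan '[{"delta_pos": [0, 0.03, -0.3], "delta_rot": [0, 0, 0], "claw": 0.55}, {"delta_pos": [0, 0.03, -0.35], "delta_rot": [0, 0, 0], "claw": 0.55}, {"delta_pos": [0, 0, -0.35], "delta_rot": [0, 0, 0], "claw": 0.55}, {"delta_pos": [0, 0, -0.2], "delta_rot": [0, 0, 0], "claw": 0.55}, {"delta_pos": [0, 0, 0], "delta_rot": [0, 0, 0], "claw": 0.55}]' --grip_force 20

```text
clock: 2.5
tool_pos: [0.5409, 0.0645, 0.2789]
ee_rot: [-0.001, 0.674, 0.739, -0.0]
contact_force: [0.1, 0.1, 0.5]
grip_width: 0.0468
```

Run:
```python
from h import *
st=status.get_state(); print(st['tool_pos'],st['ee_rot'],st['contact_force'])
im=camera('wrist'); cv2.imwrite('pics/w2.png',im[:,:,::-1])
```

```text
[0.5408924  0.06453008 0.27889036] [-7.17006932e-04  6.73696187e-01  7.39008073e-01 -4.08704267e-05] [0.14028616 0.08098945 0.52491076]
```

View pics/w2.png

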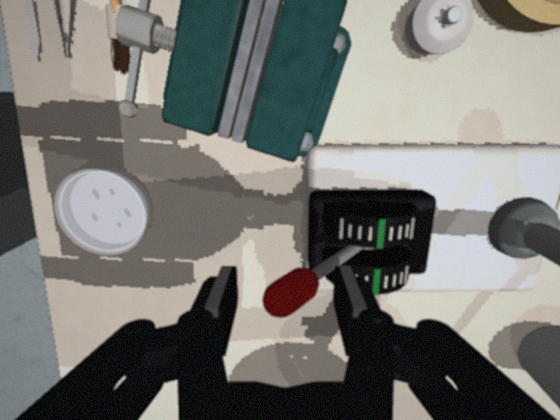

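Emit:
step_arm --plan '[{"delta_pos": [0.02, 0, -0.06], "delta_rot": [0, 0, 0], "claw": 0.55}, {"delta_pos": [0.1, 0, 0], "delta_rot": [0, 0, 0], "claw": 0.5}, {"delta_pos": [0.12, 0, 0], "delta_rot": [0, 0, 0], "claw": 0.45}, {"delta_pos": [0.12, 0, 0], "delta_rot": [0, 0, 0], "claw": 0.4}, {"delta_pos": [0.12, 0, 0], "delta_rot": [0, 0, 0], "claw": 0.4}, {"delta_pos": [0.05, 0, 0], "delta_rot": [0, 0, 0], "claw": 0.4}, {"delta_pos": [0, 0, 0], "delta_rot": [0, 0, 0], "claw": 0.4}]'

```text
clock: 3.25
tool_pos: [0.601, 0.0655, 0.2792]
ee_rot: [0.002, 0.673, 0.739, 0.003]
contact_force: [-1.3, 0.9, 0.0]
grip_width: 0.0342
```

Run:
```python
from h import *
st=status.get_state(); print(st['tool_pos'],st['ee_rot'],st['contact_force'])
im=camera('wrist'); cv2.imwrite('pics/w3.png',im[:,:,::-1])
```

```text
[0.60104603 0.06551129 0.27922396] [0.00205313 0.67339539 0.73927346 0.00302973] [-1.28059661  0.85053359  0.00176119]
```

View pics/w3.png

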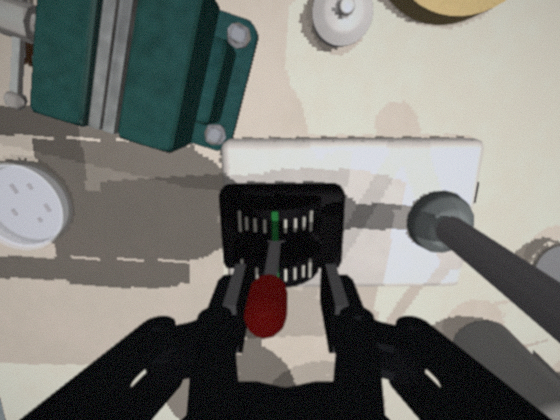

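Emit:
step_arm --plan '[{"delta_pos": [-0.06, 0, 0], "delta_rot": [0, 0, 0], "claw": 0.35}, {"delta_pos": [0, 0, 0], "delta_rot": [0, 0, 0], "claw": 0.3}, {"delta_pos": [0, 0, 0], "delta_rot": [0, 0, 0], "claw": 0.2}, {"delta_pos": [0, 0, 0], "delta_rot": [0, 0, 0], "claw": 0.2}, {"delta_pos": [0, 0, 0], "delta_rot": [0, 0, 0], "claw": 0.2}]'

```text
clock: 3.8
tool_pos: [0.5935, 0.0654, 0.2794]
ee_rot: [0.002, 0.673, 0.739, 0.003]
contact_force: [1.1, -0.5, -2.4]
grip_width: 0.0173
```

Run:
```python
from h import *
st=status.get_state(); print(st['tool_pos'],st['ee_rot'],st['contact_force'],st['grip_width'])
im=camera('wrist'); cv2.imwrite('pics/w4.png',im[:,:,::-1])
print(pz('wrist',(275,225),.072,st))
```

```text
[0.59351678 0.06537121 0.27941257] [0.00233899 0.67335966 0.73930454 0.00317827] [ 1.09658284 -0.48191239 -2.38052351] 0.017271494904526452
[0.587  0.0812 0.072 ]
```

View pics/w4.png

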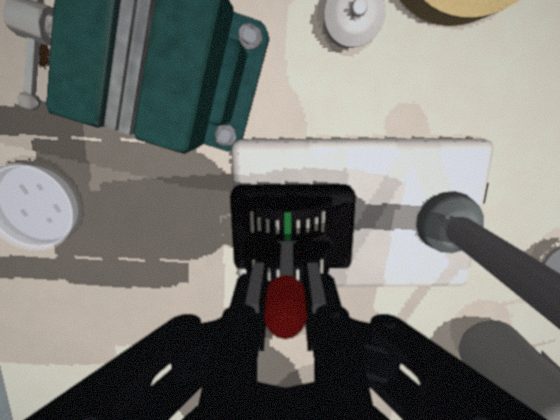

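The lever, green mark and knob line up near column 287, so it's upright. Next I release it and back off upward.

Emit:
step_arm --plan '[{"delta_pos": [0, 0, 0], "delta_rot": [0, 0, 0], "claw": 0.35}, {"delta_pos": [0, 0, 0], "delta_rot": [0, 0, 0], "claw": 0.5}, {"delta_pos": [0, 0, 0], "delta_rot": [0, 0, 0], "claw": 0.5}, {"delta_pos": [0, 0, 0.2], "delta_rot": [0, 0, 0], "claw": 0.5}, {"delta_pos": [0, 0, 0.3], "delta_rot": [0, 0, 0], "claw": 0.5}, {"delta_pos": [0, 0, 0.3], "delta_rot": [0, 0, 0], "claw": 0.5}, {"delta_pos": [0, 0, 0], "delta_rot": [0, 0, 0], "claw": 0.5}]'

```text
clock: 4.55
tool_pos: [0.5927, 0.0654, 0.361]
ee_rot: [0.001, 0.673, 0.739, 0.002]
contact_force: [0.1, -0.1, -0.8]
grip_width: 0.0427
```

Run:
```python
from h import *
st=status.get_state(); print(st['tool_pos'],st['ee_rot'],st['contact_force'],st['grip_width'])
im=camera('wrist'); cv2.imwrite('pics/w5.png',im[:,:,::-1])
im=camera('scene'); cv2.imwrite('pics/s2.png',cv2.resize(im[150:330,150:350,::-1],None,fx=3,fy=3))
```

```text
[0.59270787 0.06536724 0.36104531] [0.00106577 0.67335675 0.73931451 0.00190032] [ 0.0850329  -0.0915528  -0.79819667] 0.04274781965684155
```

View pics/w5.png

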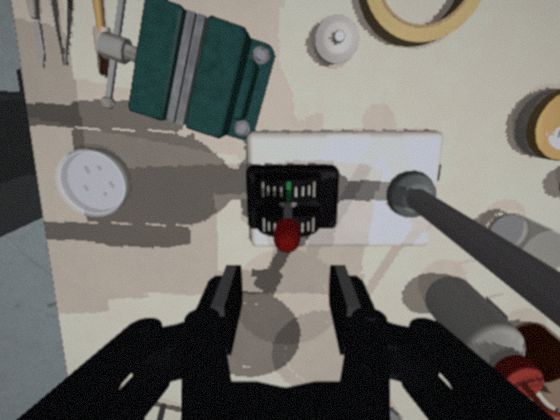

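View pics/s2.png

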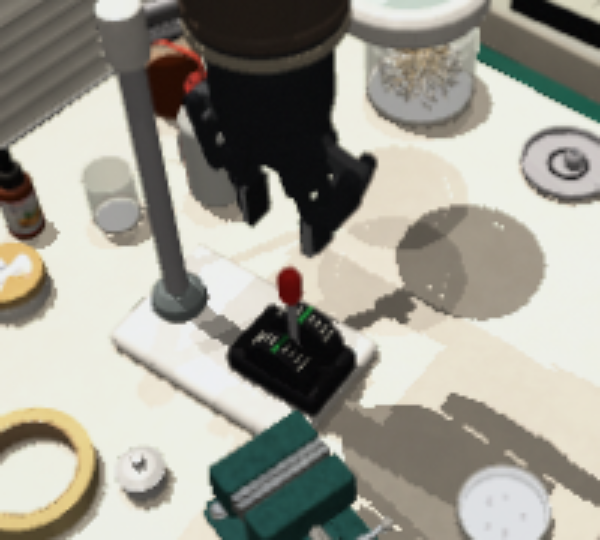

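Emit:
step_arm --plan '[{"delta_pos": [-0.2, -0.05, 0.2], "delta_rot": [0, 0, 0.1], "claw": 0.7}, {"delta_pos": [-0.35, -0.15, 0.2], "delta_rot": [0, 0, 0.2], "claw": 0.7}, {"delta_pos": [-0.35, -0.2, 0.05], "delta_rot": [0, 0, 0.2], "claw": 0.7}, {"delta_pos": [-0.3, -0.25, 0], "delta_rot": [0, 0, 0.2], "claw": 0.7}, {"delta_pos": [-0.1, -0.3, 0], "delta_rot": [0, 0, 0.2], "claw": 0.7}, {"delta_pos": [-0.08, -0.35, 0], "delta_rot": [0, 0, 0.2], "claw": 0.7}, {"delta_pos": [-0.08, -0.35, 0], "delta_rot": [0, 0, 0.2], "claw": 0.7}, {"delta_pos": [-0.08, -0.35, 0], "delta_rot": [0, 0, 0.2], "claw": 0.7}, {"delta_pos": [-0.08, -0.35, 0], "delta_rot": [0, 0, 0.2], "claw": 0.7}, {"delta_pos": [-0.08, -0.35, 0], "delta_rot": [0, 0, 0.2], "claw": 0.7}, {"delta_pos": [-0.05, -0.2, 0], "delta_rot": [0, 0, 0.2], "claw": 0.7}, {"delta_pos": [0, 0, 0], "delta_rot": [0, 0, 0.2], "claw": 0.7}, {"delta_pos": [0, 0, 0], "delta_rot": [0, 0, 0.1], "claw": 0.7}, {"delta_pos": [0, 0, 0], "delta_rot": [0, 0, 0], "claw": 0.7}]'

```text
clock: 6.05
tool_pos: [0.4035, -0.2339, 0.3896]
ee_rot: [-0.009, 0.113, 0.994, -0.003]
contact_force: [1.0, -0.5, -0.3]
grip_width: 0.0596
```

Run:
```python
from h import *
st=status.get_state(); q=st['ee_rot'];print(st['tool_pos'],q,st['joint_pos'].round(2),2*np.arctan2(q[2],q[1])-np.pi/2)
im=camera('wrist'); cv2.imwrite('pics/w6.png',im[:,:,::-1])
im=camera('scene'); cv2.imwrite('pics/s3.png',cv2.resize(im[120:290,230:430,::-1],None,fx=3.5,fy=3.5))
```

```text
[ 0.40352767 -0.2339237   0.38961008] [-0.00898744  0.11307475  0.99354257 -0.00254757] [-0.58  0.25  2.01 -0.02  0.89 -1.92] 1.3441521743379101
```

View pics/w6.png

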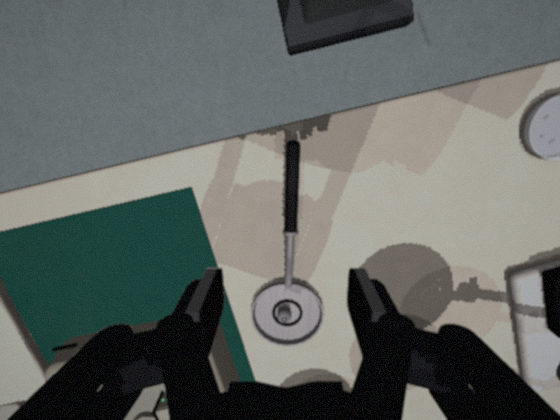

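View pics/s3.png

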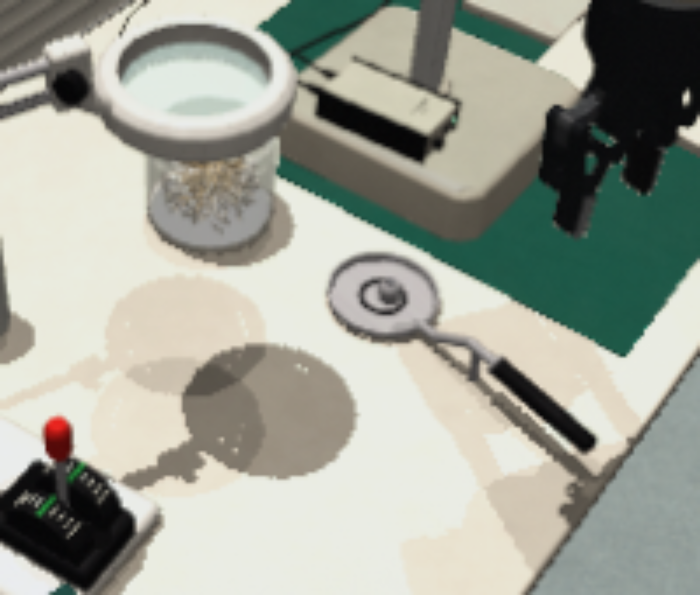

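Run:
```python
from h import *
a=pz('wrist',(293,143),.04);b=pz('wrist',(291,232),.04);c=pz('wrist',(287,310),.008);d=pz('wrist',(287.5,312.5),.007)
print(a,b,c,d,np.arctan2(*(b-a)[[1,0]]),np.linalg.norm(b-a),np.arctan2(*(c-a)[[1,0]]),np.linalg.norm(c-a))
print(pz('scene',(230+384/3.5,120+296/3.5),.008))
# lens head in scene, compare projected outlines
for z in (.249,.28):
  for th in np.arange(0,2*np.pi,np.pi/2):
    print(z,proj('scene',np.array([.6367+.064*np.cos(th),-.122+.064*np.sin(th),z]))-[230,120])
```

```text
[ 0.3522 -0.2165  0.04  ] [ 0.4415 -0.2388  0.04  ] [ 0.5543 -0.2693  0.008 ] [ 0.5587 -0.2696  0.007 ] -0.24471515852163242 0.09204227289675108 -0.2555449210675652 0.21132025459004158
[ 0.555  -0.2683  0.008 ]
0.249 [34.2 18.7]
0.249 [37.1 44.1]
0.249 [79.  41.6]
0.249 [73.  16.6]
0.28 [33.9  7.6]
0.28 [36.9 32.7]
0.28 [79.8 30.3]
0.28 [73.7  5.5]
```

Run:
```python
from h import *
st=status.get_state();q=st['ee_rot'];M=R.from_quat([q[1],q[2],q[3],q[0]]).as_matrix()
print('zt',M[:,2],'corr rotvec norm units',np.cross(M[:,2],[0,0,-1])/.5,'ydir',np.arctan2(M[1,1],M[0,1]))
for cam,n in (('scene',(230,120)),('top',(0,0))):
  P=np.array([proj(cam,np.array([.6367+.064*np.cos(t),-.122+.064*np.sin(t),z])) for z in (.249,.28) for t in np.arange(0,6.28,.1)])-n
  print(cam,P.min(0),P.max(0))
```

```text
zt [-0.01828599 -0.00306055 -0.99982811] corr rotvec norm units [ 0.0061211  -0.03657197  0.        ] ydir 1.3421486466613093
scene [26.6  1.8] [85.5 48.6]
top [293.6 137.7] [351.3 195.7]
```

Emit:
step_arm --plan '[{"delta_pos": [0.03, 0.03, -0.2], "delta_rot": [0.006, -0.037, -0.04], "claw": 0.6}, {"delta_pos": [0, 0, -0.35], "delta_rot": [0, 0, 0], "claw": 0.6}, {"delta_pos": [0, 0, -0.35], "delta_rot": [0, 0, 0], "claw": 0.6}, {"delta_pos": [0, 0, -0.35], "delta_rot": [0, 0, 0], "claw": 0.6}, {"delta_pos": [0, 0, -0.2], "delta_rot": [0, 0, 0], "claw": 0.6}, {"delta_pos": [0, 0, 0], "delta_rot": [0, 0, 0], "claw": 0.6}]'

```text
clock: 6.75
tool_pos: [0.4073, -0.2286, 0.2402]
ee_rot: [0.002, 0.128, 0.992, -0.0]
contact_force: [0.6, 0.5, -0.0]
grip_width: 0.0514
```

Run:
```python
from h import *
st=status.get_state();q=st['ee_rot'];M=R.from_quat([q[1],q[2],q[3],q[0]]).as_matrix()
print(st['tool_pos'],'corr',np.cross(M[:,2],[0,0,-1])/.5,'ydir',np.arctan2(M[1,1],M[0,1]))
im=camera('wrist'); cv2.imwrite('pics/w7.png',im[:,:,::-1])
im=camera('scene'); cv2.imwrite('pics/s4.png',cv2.resize(im[120:290,230:430,::-1],None,fx=3.5,fy=3.5))
```

```text
[ 0.40728252 -0.22857249  0.24019673] corr [0.0025216  0.00707997 0.        ] ydir 1.3134334468716973
```

View pics/w7.png

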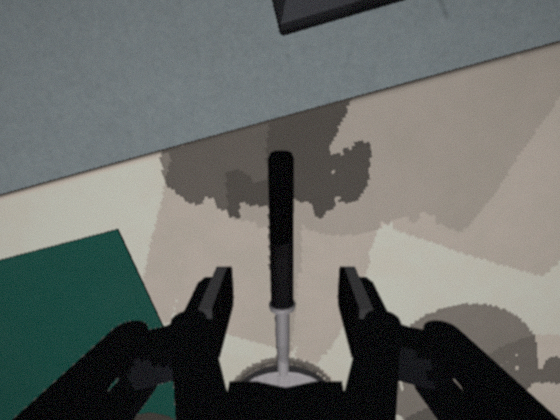

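View pics/s4.png

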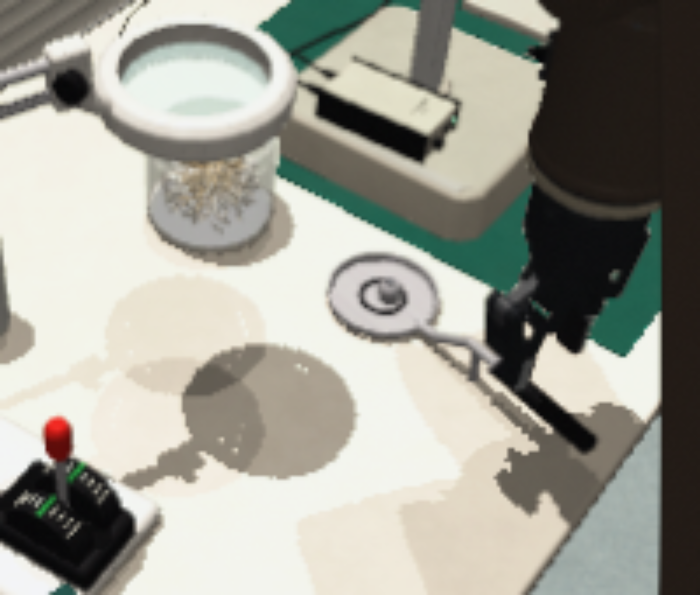

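Emit:
step_arm --plan '[{"delta_pos": [0, -0.018, -0.2], "delta_rot": [0.002, 0.007, 0.018], "claw": 0.5}, {"delta_pos": [0, 0, -0.2], "delta_rot": [0, 0, 0], "claw": 0.45}, {"delta_pos": [0, 0, -0.09], "delta_rot": [0, 0, 0], "claw": 0.4}, {"delta_pos": [0, 0, 0], "delta_rot": [0, 0, 0], "claw": 0.35}, {"delta_pos": [0, 0, 0], "delta_rot": [0, 0, 0], "claw": 0.3}]'

```text
clock: 7.35
tool_pos: [0.4109, -0.2322, 0.1983]
ee_rot: [0.006, 0.124, 0.992, -0.003]
contact_force: [0.0, -0.1, 0.1]
grip_width: 0.0257
```

Run:
```python
from h import *
st=status.get_state();q=st['ee_rot'];M=R.from_quat([q[1],q[2],q[3],q[0]]).as_matrix()
print(st['tool_pos'],'corr',np.cross(M[:,2],[0,0,-1])/.5,'ydir',np.arctan2(M[1,1],M[0,1]),st['grip_width'],st['contact_force'])
im=camera('wrist'); cv2.imwrite('pics/w8.png',im[:,:,::-1])
```

```text
[ 0.41090015 -0.232203    0.19832015] corr [0.01455283 0.02163045 0.        ] ydir 1.3219284637951383 0.02571802563434658 [ 0.03351991 -0.13276998  0.10634542]
```

View pics/w8.png

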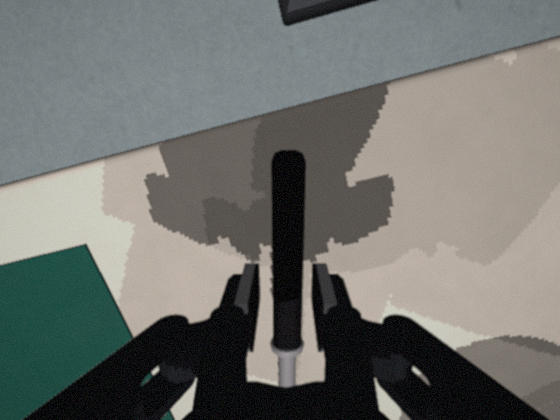

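Emit:
step_arm --plan '[{"delta_pos": [-0.02, 0, -0.09], "delta_rot": [0.015, 0.022, 0], "claw": 0.3}, {"delta_pos": [0, 0, 0], "delta_rot": [0, 0, 0], "claw": 0.25}, {"delta_pos": [0, 0, 0], "delta_rot": [0, 0, 0], "claw": 0.2}, {"delta_pos": [0, 0, 0], "delta_rot": [0, 0, 0], "claw": 0.15}, {"delta_pos": [0, 0, 0], "delta_rot": [0, 0, 0], "claw": 0.1}, {"delta_pos": [0, 0, 0], "delta_rot": [0, 0, 0], "claw": 0}, {"delta_pos": [0, 0, 0], "delta_rot": [0, 0, 0], "claw": 0}, {"delta_pos": [0, 0, 0], "delta_rot": [0, 0, 0], "claw": 0}, {"delta_pos": [0, 0, 0], "delta_rot": [0, 0, 0], "claw": 0}]' --grip_force 30

```text
clock: 8.3
tool_pos: [0.4093, -0.2325, 0.1907]
ee_rot: [0.001, 0.124, 0.992, -0.0]
contact_force: [0.4, 0.6, 0.2]
grip_width: 0.0132
```

Emit:
step_arm --plan '[{"delta_pos": [0, 0, 0], "delta_rot": [0, 0, 0], "claw": 0}, {"delta_pos": [0, 0, 0], "delta_rot": [0, 0, 0], "claw": 0}, {"delta_pos": [0, 0, 0], "delta_rot": [0, 0, 0], "claw": 0}]' --grip_force 90

```text
clock: 8.6
tool_pos: [0.4093, -0.2325, 0.1907]
ee_rot: [0.001, 0.124, 0.992, -0.0]
contact_force: [-0.2, 0.8, -0.3]
grip_width: 0.0121
```

Run:
```python
from h import *
st=status.get_state();q=st['ee_rot'];M=R.from_quat([q[1],q[2],q[3],q[0]]).as_matrix()
print(st['tool_pos'],'corr',np.cross(M[:,2],[0,0,-1])/.5,'ydir',np.arctan2(M[1,1],M[0,1]),st['grip_width'],st['contact_force'],st['moment'])
im=camera('scene'); cv2.imwrite('pics/s5.png',cv2.resize(im[120:290,230:430,::-1],None,fx=3.5,fy=3.5))
```

```text
[ 0.40925835 -0.23249642  0.19068922] corr [0.00138366 0.00253361 0.        ] ydir 1.3219045905530933 0.012142957248100395 [-0.15775668  0.78377781 -0.27448839] [ 0.0761035  -0.01172598  0.03952076]
```

View pics/s5.png

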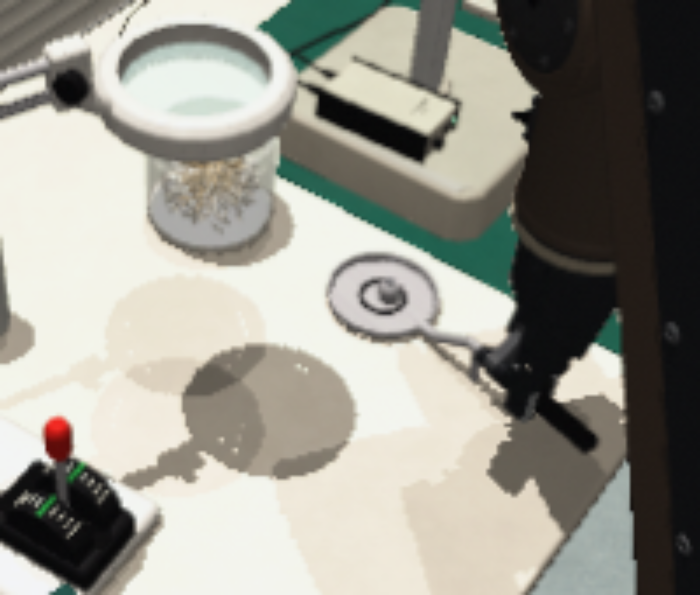

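Emit:
step_arm --plan '[{"delta_pos": [0, 0, 0.02], "delta_rot": [0, 0, 0], "claw": 0}, {"delta_pos": [0, 0, 0.04], "delta_rot": [0, 0, 0], "claw": 0}, {"delta_pos": [0, 0, 0.06], "delta_rot": [0, 0, 0], "claw": 0}, {"delta_pos": [0, 0, 0.08], "delta_rot": [0, 0, 0], "claw": 0}, {"delta_pos": [0, 0, 0.08], "delta_rot": [0, 0, 0], "claw": 0}, {"delta_pos": [0, 0, 0.08], "delta_rot": [0, 0, 0], "claw": 0}, {"delta_pos": [0, 0, 0.08], "delta_rot": [0, 0, 0], "claw": 0}, {"delta_pos": [0, 0, 0.08], "delta_rot": [0, 0, 0], "claw": 0}, {"delta_pos": [0, 0, 0.06], "delta_rot": [0, 0, 0], "claw": 0}, {"delta_pos": [0, 0, 0.04], "delta_rot": [0, 0, 0], "claw": 0}, {"delta_pos": [0, 0, 0.02], "delta_rot": [0, 0, 0], "claw": 0}, {"delta_pos": [0, 0, 0], "delta_rot": [0, 0, 0], "claw": 0}, {"delta_pos": [0, 0, 0], "delta_rot": [0, 0, 0], "claw": 0}]'

```text
clock: 9.95
tool_pos: [0.4091, -0.2325, 0.2614]
ee_rot: [0.001, 0.124, 0.992, -0.001]
contact_force: [-0.5, -0.4, -1.0]
grip_width: 0.0122
```

Run:
```python
from h import *
st=status.get_state();q=st['ee_rot'];M=R.from_quat([q[1],q[2],q[3],q[0]]).as_matrix()
print(st['tool_pos'],'corr',np.cross(M[:,2],[0,0,-1])/.5,'ydir',np.arctan2(M[1,1],M[0,1]),st['grip_width'],st['contact_force'],st['moment'])
im=camera('scene'); cv2.imwrite('pics/s6.png',cv2.resize(im[100:270,230:430,::-1],None,fx=3.5,fy=3.5))
```

```text
[ 0.40913769 -0.23245187  0.26136717] corr [0.00274027 0.00463494 0.        ] ydir 1.3217532877538536 0.01219364480709537 [-0.45155809 -0.39402126 -0.95057549] [ 0.06442015  0.10980825 -0.03567094]
```

View pics/s6.png

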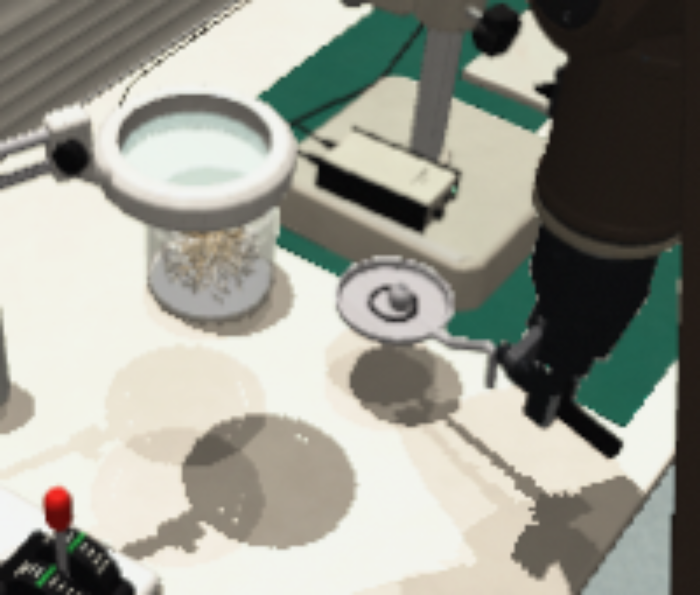

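Run:
```python
from h import *
for P in ([.557,-.269,.079],[.557,-.269,.069],[.557,-.269,.089]): print(proj('scene',np.array(P)))
```

```text
[342.4 185.8]
[341.9 188.5]
[342.8 183. ]
```

Emit:
step_arm --plan '[{"delta_pos": [0, 0, 0.02], "delta_rot": [0, 0, 0], "claw": 0}, {"delta_pos": [0, 0, 0.04], "delta_rot": [0, 0, 0], "claw": 0}, {"delta_pos": [0, 0, 0.07], "delta_rot": [0, 0, 0], "claw": 0}, {"delta_pos": [0, 0, 0.08], "delta_rot": [0, 0, 0], "claw": 0}, {"delta_pos": [0, 0, 0.08], "delta_rot": [0, 0, 0], "claw": 0}, {"delta_pos": [0, 0, 0.08], "delta_rot": [0, 0, 0], "claw": 0}, {"delta_pos": [0, 0, 0.07], "delta_rot": [0, 0, 0], "claw": 0}, {"delta_pos": [0, 0, 0.05], "delta_rot": [0, 0, 0], "claw": 0}, {"delta_pos": [0, 0, 0.02], "delta_rot": [0, 0, 0], "claw": 0}, {"delta_pos": [0, 0, 0], "delta_rot": [0, 0, 0], "claw": 0}, {"delta_pos": [0, 0, 0], "delta_rot": [0, 0, 0], "claw": 0}]'

```text
clock: 11.1
tool_pos: [0.4089, -0.2323, 0.3171]
ee_rot: [0.001, 0.124, 0.992, -0.001]
contact_force: [-0.9, 0.6, -0.8]
grip_width: 0.0125
```

Emit:
step_arm --plan '[{"delta_pos": [0, 0.02, 0], "delta_rot": [0, 0, 0], "claw": 0}, {"delta_pos": [0, 0.04, 0], "delta_rot": [0, 0, 0], "claw": 0}, {"delta_pos": [0.01, 0.07, 0], "delta_rot": [0, 0, 0], "claw": 0}, {"delta_pos": [0.02, 0.09, 0], "delta_rot": [0, 0, 0], "claw": 0}, {"delta_pos": [0.03, 0.09, 0], "delta_rot": [0, 0, 0], "claw": 0}, {"delta_pos": [0.04, 0.09, 0], "delta_rot": [0, 0, 0], "claw": 0}, {"delta_pos": [0.04, 0.09, 0], "delta_rot": [0, 0, 0], "claw": 0}, {"delta_pos": [0.04, 0.09, 0], "delta_rot": [0, 0, 0], "claw": 0}, {"delta_pos": [0.04, 0.09, 0], "delta_rot": [0, 0, 0], "claw": 0}, {"delta_pos": [0.04, 0.08, 0], "delta_rot": [0, 0, 0], "claw": 0}, {"delta_pos": [0.04, 0.07, 0], "delta_rot": [0, 0, 0], "claw": 0}, {"delta_pos": [0.03, 0.05, 0], "delta_rot": [0, 0, 0], "claw": 0}, {"delta_pos": [0.02, 0.03, 0], "delta_rot": [0, 0, 0], "claw": 0}, {"delta_pos": [0.01, 0.01, 0], "delta_rot": [0, 0, 0], "claw": 0}, {"delta_pos": [0, 0, 0], "delta_rot": [0, 0, 0], "claw": 0}, {"delta_pos": [0, 0, 0], "delta_rot": [0, 0, 0], "claw": 0}]'

```text
clock: 12.7
tool_pos: [0.4481, -0.1321, 0.3161]
ee_rot: [0.0, 0.124, 0.992, -0.0]
contact_force: [-0.6, 0.2, -1.0]
grip_width: 0.0123
```

Run:
```python
from h import *
st=status.get_state();q=st['ee_rot'];M=R.from_quat([q[1],q[2],q[3],q[0]]).as_matrix()
print(st['tool_pos'],'corr',np.cross(M[:,2],[0,0,-1])/.5,'ydir',np.arctan2(M[1,1],M[0,1]),st['grip_width'],st['contact_force'],st['moment'])
im=camera('scene'); cv2.imwrite('pics/s7.png',cv2.resize(im[90:260,210:410,::-1],None,fx=3.5,fy=3.5))
```

```text
[ 0.44810273 -0.13206248  0.31605509] corr [0.00052842 0.00143314 0.        ] ydir 1.3230735181148694 0.012323981579437088 [-0.61193708  0.1626116  -1.02087647] [0.06114699 0.10512193 0.03384299]
```

View pics/s7.png

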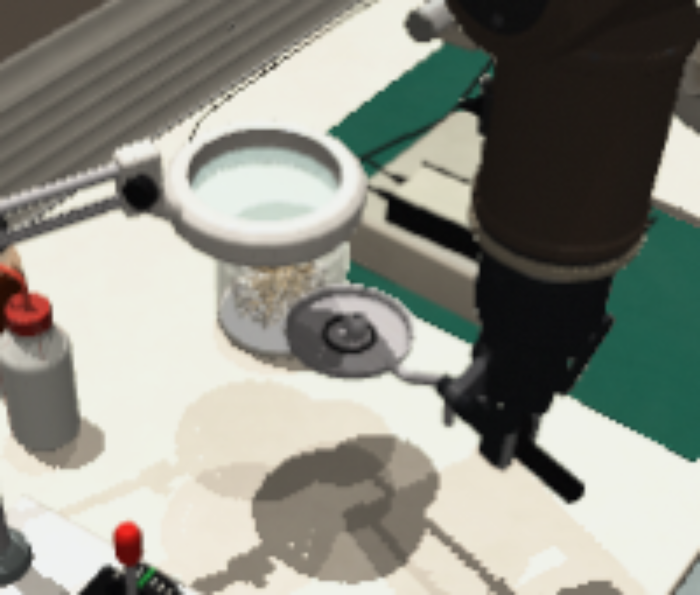

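Run:
```python
from h import *
print(proj('scene',np.array([.596,-.1685,.1334])), pz('scene',(310,184.9),.1334))
```

```text
[309.7 184.4] [ 0.5944 -0.1675  0.1334]
```

Emit:
step_arm --plan '[{"delta_pos": [0.01, 0.01, 0], "delta_rot": [0, 0, 0], "claw": 0}, {"delta_pos": [0.03, 0.03, 0.01], "delta_rot": [0, 0, 0], "claw": 0}, {"delta_pos": [0.04, 0.05, 0.01], "delta_rot": [0, 0, 0], "claw": 0}, {"delta_pos": [0.05, 0.06, 0.01], "delta_rot": [0, 0, 0], "claw": 0}, {"delta_pos": [0.06, 0.07, 0.01], "delta_rot": [0, 0, 0], "claw": 0}, {"delta_pos": [0.06, 0.07, 0.01], "delta_rot": [0, 0, 0], "claw": 0}, {"delta_pos": [0.06, 0.07, 0.01], "delta_rot": [0, 0, 0], "claw": 0}, {"delta_pos": [0.05, 0.06, 0.01], "delta_rot": [0, 0, 0], "claw": 0}, {"delta_pos": [0.04, 0.05, 0], "delta_rot": [0, 0, 0], "claw": 0}, {"delta_pos": [0.03, 0.03, 0], "delta_rot": [0, 0, 0], "claw": 0}, {"delta_pos": [0.01, 0.01, 0], "delta_rot": [0, 0, 0], "claw": 0}, {"delta_pos": [0, 0, 0], "delta_rot": [0, 0, 0], "claw": 0}, {"delta_pos": [0, 0, 0], "delta_rot": [0, 0, 0], "claw": 0}]'

```text
clock: 14.05
tool_pos: [0.4962, -0.0762, 0.3237]
ee_rot: [0.0, 0.124, 0.992, -0.0]
contact_force: [-0.5, -1.0, -1.2]
grip_width: 0.0118
```

Run:
```python
from h import *
st=status.get_state();q=st['ee_rot'];M=R.from_quat([q[1],q[2],q[3],q[0]]).as_matrix()
t=st['tool_pos'];print(t,'pan est',np.array([.557,-.269,0])+t-[.4093,-.2325,.1907],'corr',np.cross(M[:,2],[0,0,-1])/.5)
im=camera('scene'); cv2.imwrite('pics/s8.png',cv2.resize(im[90:260,210:410,::-1],None,fx=3.5,fy=3.5))
im=camera('top'); cv2.imwrite('pics/t8.png',cv2.convertScaleAbs(cv2.resize(im[110:270,220:400,::-1],None,fx=3.5,fy=3.5),alpha=1.5))
```

```text
[ 0.49615633 -0.07624197  0.32366502] pan est [ 0.64385633 -0.11274197  0.13296502] corr [0.00047829 0.00176233 0.        ]
```

View pics/s8.png

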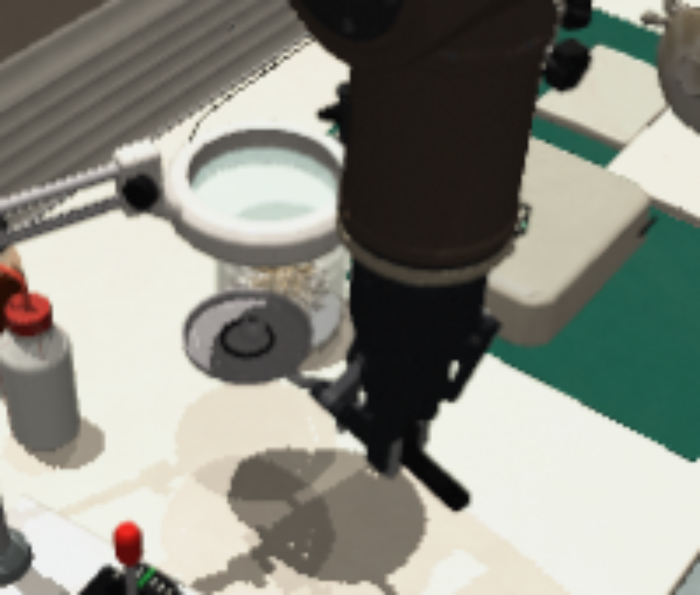

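View pics/t8.png

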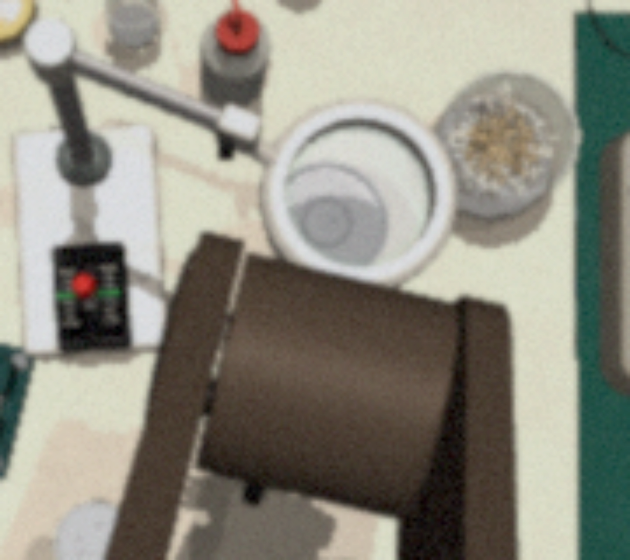

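Run:
```python
from h import *
print(pz('scene',(210+247/3.5,90+337/3.5),.140),pz('top',(220+326/3.5,110+220/3.5),.140),pz('top',(220+360/3.5,110+195/3.5),.28))
```

```text
[ 0.6427 -0.112   0.14  ] [ 0.6469 -0.1147  0.14  ] [ 0.6363 -0.122   0.28  ]
```

Emit:
step_arm --plan '[{"delta_pos": [-0.01, -0.01, 0], "delta_rot": [0, 0, 0], "claw": 0}, {"delta_pos": [-0.02, -0.03, 0], "delta_rot": [0, 0, 0], "claw": 0}, {"delta_pos": [-0.02, -0.03, 0], "delta_rot": [0, 0, 0], "claw": 0}, {"delta_pos": [-0.01, -0.02, 0], "delta_rot": [0, 0, 0], "claw": 0}, {"delta_pos": [0, 0, 0], "delta_rot": [0, 0, 0], "claw": 0}, {"delta_pos": [0, 0, 0], "delta_rot": [0, 0, 0], "claw": 0}]'

```text
clock: 14.75
tool_pos: [0.489, -0.0869, 0.3238]
ee_rot: [0.0, 0.124, 0.992, -0.0]
contact_force: [-0.1, 0.1, -1.6]
grip_width: 0.0118
```

Run:
```python
from h import *
st=status.get_state();q=st['ee_rot'];M=R.from_quat([q[1],q[2],q[3],q[0]]).as_matrix()
t=st['tool_pos'];print(t,'pan est',np.array([.557,-.269,0])+t-[.4093,-.2325,.1907],'corr',np.cross(M[:,2],[0,0,-1])/.5)
im=camera('scene'); cv2.imwrite('pics/s9.png',cv2.resize(im[110:230,220:360,::-1],None,fx=5,fy=5))
```

```text
[ 0.48900555 -0.08694658  0.32377196] pan est [ 0.63670555 -0.12344658  0.13307196] corr [0.00058295 0.00141217 0.        ]
```

View pics/s9.png

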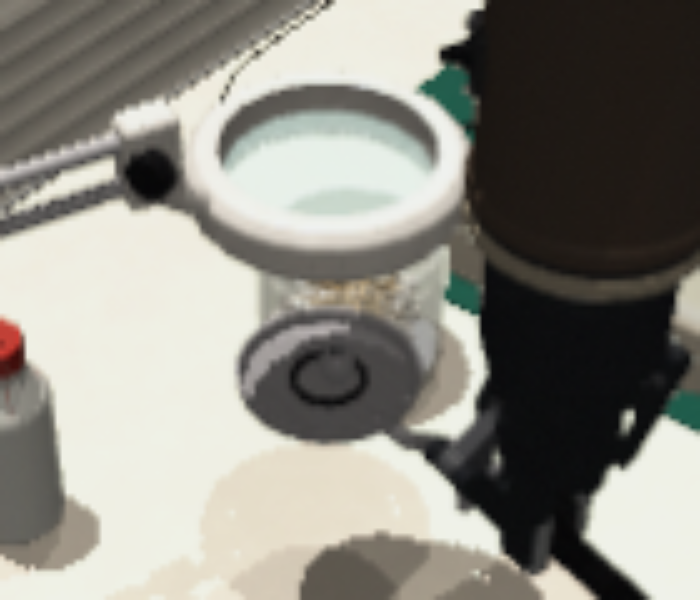

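Emit:
step_arm --plan '[{"delta_pos": [0, 0, 0], "delta_rot": [0, 0, 0], "claw": 0}, {"delta_pos": [0, 0, 0], "delta_rot": [0, 0, 0], "claw": 0}, {"delta_pos": [0, 0, 0], "delta_rot": [0, 0, 0], "claw": 0}, {"delta_pos": [0, 0, 0], "delta_rot": [0, 0, 0], "claw": 0}, {"delta_pos": [0, 0, 0], "delta_rot": [0, 0, 0], "claw": 0}, {"delta_pos": [0, 0, 0], "delta_rot": [0, 0, 0], "claw": 0}, {"delta_pos": [0, 0, 0], "delta_rot": [0, 0, 0], "claw": 0}, {"delta_pos": [0, 0, 0], "delta_rot": [0, 0, 0], "claw": 0}, {"delta_pos": [0, 0, 0], "delta_rot": [0, 0, 0], "claw": 0}, {"delta_pos": [0, 0, 0], "delta_rot": [0, 0, 0], "claw": 0}]'

```text
clock: 15.8
tool_pos: [0.4892, -0.0865, 0.3237]
ee_rot: [0.0, 0.124, 0.992, -0.0]
contact_force: [-0.2, -0.1, -1.4]
grip_width: 0.0124
```

Run:
```python
from h import *
st=status.get_state(); t=st['tool_pos']; print(t,st['grip_width'],abs(st['joint_velocities']).max())
c=np.array([.557,-.269,0])+t-[.4093,-.2325,.1907]
print(proj('scene',c+[0,0,.007]))
im=camera('scene'); cv2.imwrite('pics/s10.png',cv2.resize(im[110:290,200:400,::-1],None,fx=3.3,fy=3.3))
for lean in (-.1,0,.1): # expected rim outline bounds with pitch about handle
  u=np.array([np.cos(-.248),np.sin(-.248),0]);v=np.array([-u[1],u[0],0]);g=c-u*.15+[0,0,.034]
  Rt=R.from_rotvec(v*lean).as_matrix()
  P=np.array([proj('scene',g+Rt@(u*.15+[0,0,-.022]+.046*(np.cos(a)*u+np.sin(a)*v))) for a in np.arange(0,6.28,.1)])
  print(lean,P.min(0)-[220,110],P.max(0)-[220,110])
```

```text
[ 0.48920053 -0.08654856  0.32371888] 0.01243339203001965 0.000879960389726019
[285.3 184.9]
-0.1 [45.9 54.9] [84.1 83. ]
0 [46.4 60.9] [84.3 86.9]
0.1 [47.2 67. ] [84.7 90.9]
```

View pics/s10.png

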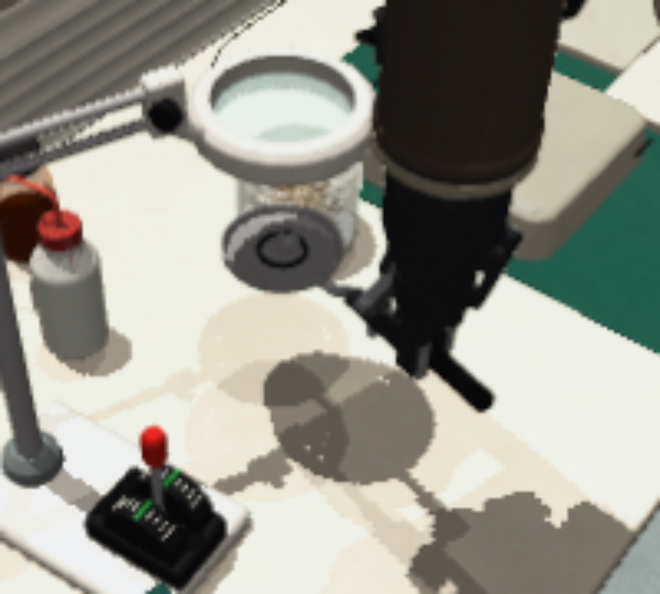

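Run:
```python
from rig import ctrl
print(ctrl.close_job())
```

```text
the job is handed in; nothing more can be done
None
```

I set the dimmer lever upright at the green mark and let go of it. I then gripped the tray by its handle at 90 N, lifted it gently and brought the pocket under the magnifier glass. I handed the job in at about 15.8 s with the gripper still holding the tray. The hand-in gives no verdict.

**Position:** By my estimate the pocket is within about 3 mm of the point under the glass sideways, and about 118 mm below the glass. The scene camera agreed with this to about 1 mm.

**Level and still:** The pan's outline fits a level tray to about 0.02 rad, and the arm was still.

**Ball, lever and lamp:** The last pictures show the ball in its ring, the lever upright, and the tray clear of the lamp with no sign of contact force. I did not measure how far the bystanders had moved. The ones still in view looked undisturbed.

**Disagreements:** The last carrying move overshot by about 12 mm, and I corrected it. In that overshot position the top camera, looking through the glass, read the pan about 3 to 5 mm off the other estimates, well within the 25 mm allowed. I did not repeat that reading after the correction.

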